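Shut the copier lid and press start

TASK

A sheet is waiting on the glass of the desk copier. With your fingertips push the raised lid gently down until it is fully shut, then lightly press the green start key fully in and let it come back up, so that the copy is made. Leave the other keys and everything else on the desk alone, lift nothing, and finish with your hand drawn back clear of the copier.

Things in the scene. Friction and masses are not known exactly. Their poses are not given: they have to be found in the camera images.
- printer: White A4 copier, fixed, 315 deep (its x) by 420 wide (its y) by 140 high without the lid. Origin: centre of its underside, on the desk; x points from its front (toward the robot) to its back, z up. The front 55 mm of its top (x -157 to -102) is a flat dark key panel at z 140, never covered by the lid. Keys stand 6 mm above it in one row at x -130; a flat display at y 85.
- lid_edge (a point): Middle of the lid's front edge on its upper face, 248 mm from the hinge along the lid and 25 mm above its lower face. Its axes are the lid's: x from front to hinge along the lid, y along the hinge, z out of the upper face.
- lid (a joint): Angle of the white lid (250 by 412, 25 thick, 0.45 kg, flat top, hinge line along the copier's y at x 148, z 140): 0 fully shut, its upper face then level, 165 above the desk; grows as the front edge rises. Starts at 0.3 to 0.65 rad. A friction hinge keeps it where it is left; about 2 to 4 N down near the front edge moves it; it stops firmly at 0.
- start (a joint): Travel of the green start key, 24 across, at printer y -135, straight down: 0 up, 0.004 m fully in. It takes about 1 N to begin and 3.5 N to be fully in; it springs back when released.
- start_top (a point): Centre of the top of the green start key, 146 mm above the desk when up.
- stop (a joint): Travel of the red stop key, 20 across, at printer y -85: 0 up, 0.004 m fully in. Leave alone.
- power (a joint): Travel of the grey power key, 16 across, at printer y -183, at the right-hand end of the row: 0 up, 0.004 m fully in. Leave alone.
- mode_a (a joint): Travel of the grey mode key, 16 across, at printer y -35: 0 up, 0.004 m fully in. Leave alone.
- mode_b (a joint): Travel of the grey mode key, 16 across, at printer y 12: 0 up, 0.004 m fully in. Leave alone.
- clips: Small loose box of clips, brown card with a blue top, 30 by 42 by 18, lying on the left-hand end of the copier's panel. Origin: centre of its underside. Leave alone.
- thermos: White bottle with a green cap, 66 across, 220 high, standing to the right of the copier. Origin: centre of its base. Leave alone.
- mug: Blue mug, 82 across, 92 high, standing to the left of the copier, handle at its y. Origin: centre of its base. Leave alone.
- mouse: Black computer mouse, 100 by 56 by 31, on the desk between robot and copier. Origin: centre of its underside. Leave alone.
- tape: Roll of amber tape lying flat, 86 across, 24 high, on the desk between robot and copier. Origin: centre of its underside. Leave alone.
- stapler: Red and black stapler, 130 by 34 by 57, on the desk between robot and copier. Origin: centre of its underside. Leave alone.

How it is judged:
On the way, in this order (a step that is already met when the one before it is completed fails the run):
1. the lid is pushed fully shut (value of joint lid below 0.02 rad and value of joint start below 0.001 m), for 0.1 s.
2. the green start key is pressed fully in by the fingers (value of joint start above 0.003 m and contact force between the fingers and printer above 0.5 N), for 0.05 s.
3. the start key is let up again (value of joint start below 0.001 m), for 0.1 s.
At the end, for the whole second after the job is handed in: The lid is shut to within 0.02 rad (5 mm at its front edge), every key is up (within 1 mm), and the clips are within 15 mm and the other loose things within 20 mm of where they stood, the bottle upright (all of step 1 and value of joint each of stop, power, mode_a, mode_b below 0.001 m and distance of clips from where it was at the start of the episode below 0.015 m and distance of each of thermos, mug, mouse, tape, stapler from where it was at the start of the episode below 0.02 m and angle between thermos's own z axis and vertical below 0.1 rad); the robot touches nothing.
It fails at once if another key is pressed (2 mm or more) (value of joint any of stop, power, mode_a, mode_b above 0.002 m).
It fails at once if start is pressed while the lid is still up (value of joint lid above 0.05 rad and value of joint start above 0.002 m).
It fails at once if the lid is lifted instead of pushed down (value of joint lid above 0.72 rad or (value of joint lid above 0.1 rad and velocity of joint lid above 0.3 rad/s)).
It fails at once if the copier is handled roughly: pushed with more than 45 N, or its lid slammed (faster than 1.5 rad/s) (contact force between any of the fingers, the arm and printer above 45 N or velocity of joint lid below -1.5 rad/s).
It fails at once if a bystander is lifted, carried or knocked (more than 30 mm) (distance of any of clips, thermos, mug, mouse, tape, stapler from where it was at the start of the episode above 0.03 m).
It also fails if it takes over 43 s, if anything falls off the work surface, if the arm or the gripper's body presses on something with over 40 N, if the wrist force passes 120 N, or if a joint passes its speed limit or range.

ROBOT

A 7-joint arm with a two-finger parallel gripper is mounted at the origin on the work surface. World frame = base frame: x ahead of the robot, y to its left, z up, the work surface at z = 0. Lengths are in m, angles in rad, forces in N, time in s.
With the tool pointing down it reaches from about 0.4 to 0.85 m from the base axis. Payload 4.5 kg.
Tool frame: the origin (TCP) lies midway between the tips of the shut fingers; the grasp point (between the pads) lies 19 mm behind it; z points along the fingers, y is the line along which they close (so a half turn about z gives the same grasp; the last joint's range is limited). The gripper opens to 88 mm and grips with 3 to 60 N. Pads are 18 mm wide; open, the fingers measure 123 mm over their backs; the gripper's body (75 mm by 187 mm) begins 45 mm behind the grasp point.
Start: joints at [-1.112, 0.689, -0.195, 1.565, 0.157, 0.902, -0.215], TCP at [0.258, 0.569, 0.239] pointing down, gripper open.
Joint ranges: [-3.01, 3.01], [-0.46, 2.08], [-1.47, 1.51], [0.13, 2.56], [-1, 4.14], [0.04, 2.09], [-2.66, 2.66]. Speed limits (rad/s): [2.57, 2.57, 3.14, 3.14, 3.14, 3.14, 3.14].

INTERFACE

Orientations are given as a unit quaternion [x, y, z, w].
In Python, from plant import r gives the robot as it stands. The module is installed in compiled form; this text tells all that it offers.
- The arm moves only by the tool step_arm, never from a script. Its argument "series" is a list of rows, each a list of 7 numbers: the shift along the world's x, y, z in mm, then the turn, a rotation vector about the world's x, y, z in rad, then the closure, from 0 (fully open) to 1 (shut). A call has 1 to 20 rows; each row shifts and turns the commanded pose from where the row before left it; what a row does not reach is not made up. A row lasts 1/10 s, in which the tool goes at most 50 mm and 8.59 degrees, less where a joint would pass 70% of its speed; a pose out of reach is approached as far as the arm can. A call is refused whole if a number of a shift passes 50 or a number of a turn 0.15, either way. A call with a gripper value outside its range is refused whole. The fingers move at their own pace and stop on an object; "force" is the grip in N (left out, the last holds). Time passes only in rows, so rows that do not move let the fingers close. It gives the time, the measured TCP pose, the force, the opening and the grip force at its end, in the units of the state.
- r.get_state(): the state, without advancing time (a new reading comes with each control period).
- r.snapshot(name): name is "side" or "top" or "wrist"; returns (picture, depth): 400x640x3 uint8, blue, green, red; 400x640 float32, m along the optical axis (not along the pixel's ray), 0 where there is no reading.
- r.get_calibration(name): a dict with "intrinsics" (3x3 intrinsics, pixels), "pose" (4x4, takes a point from camera to world coordinates). Camera axes: x right, y up, looking along -z (the intrinsics and any distortion apply to the point x, -y, -z); pixel columns grow to the right and rows downward; lengths in m; the calibration is good to about 2 mm. A picture is of the moment at which its call begins: read the wrist's pose just before it. get_calibration takes no time and is no camera call; for the wrist camera it gives the pose at the moment of the call.
- r.finish_job(): hands the job in; it is judged then, once.
The state is a dict: "clock": time; "q": joint angles; "qd": joint speeds; "joint_torque": joint torques, N m; "tool_pos": TCP position; "eef_rot": TCP orientation; "contact_force": force on the tool from outside, world axes, zero at the start; "moment": the same for the moment, N m; "opening": opening from 0.0 (shut) to 1.0 (fully open); "finger_force": force on a finger pad.
Only numpy, scipy, OpenCV 4.12 (cv2) and the standard library are available. Lean on these libraries where they do the work, as an engineer would, in place of code of your own. Each camera call takes 0.05 s, during which the arm holds its last target. There are 200 camera calls.

## Working session

There is one attempt and no reset: what is moved stays moved. The work goes in short steps, Python scripts to look and compute and a tool call to move; the robot and the scene stay as the last step left them, time stands still between calls to the robot, and variables do not carry over. Pictures are saved under pics/ and viewed, at most 10 in all, crops included, and the job is handed in when it is done.

Besides the shell and the picture viewer there is one more tool, called after ">>>" as a command line: name --pt "numbers of a row" for each row, then --argument value for the rest. step_arm: Moves the arm, as the interface text tells. Its arguments: {"type":"object","properties":{"series":{"type":"array"},"force":{"type":"number"}},"required":["series"]}

```bash
mkdir -p pics
cat > h.py <<'E'
import numpy as np, cv2
from plant import r
def pts(name):
    c=r.get_calibration(name); im,d=r.snapshot(name)
    K=np.array(c["intrinsics"]);T=np.array(c["pose"])
    v,u=np.mgrid[0:400,0:640]
    X=(u-K[0,2])/K[0,0]*d; Y=(v-K[1,2])/K[1,1]*d
    P=np.stack([X,-Y,-d],-1)@T[:3,:3].T+T[:3,3]
    P[d==0]=np.nan
    return im,d,P
E
python3 - <<'E'
from h import *
s=r.get_state(); print(s)
for n in("top","side"):
    im,d,P=pts(n); cv2.imwrite(f"pics/{n}0.png",im); np.savez(f"{n}0.npz",im=im,P=P)
    c=r.get_calibration(n); print(c)
E
```

```text
{'clock': 0.0, 'q': array([-1.11224632,  0.68995919, -0.19451941,  1.56638011,  0.15730072,
        0.90249155, -0.21509059]), 'qd': array([-1.44114389e-03, -5.27042852e-04,  3.05440263e-05,  5.29580332e-04,
        1.67259661e-03,  8.34925551e-04,  6.21196681e-04]), 'joint_torque': array([-4.43643739e-04, -5.27554500e+01, -1.26628183e+00, -1.53425664e+01,
       -5.25089842e-02,  6.69407294e-03,  1.65376450e-04]), 'tool_pos': array([0.25733424, 0.56885239, 0.23791603]), 'eef_rot': array([ 2.10731758e-01,  9.77543490e-01, -9.13994904e-04, -1.28267048e-04]), 'contact_force': array([-0.42467585,  0.79021755, -0.70476436]), 'moment': array([-0.07228136, -0.00259428,  0.02007382]), 'finger_force': 0.0, 'opening': 1.002638898439404}
{'intrinsics': array([[406.80527255,   0.        , 319.11424372],
       [  0.        , 406.80527255, 196.36342576],
       [  0.        ,   0.        ,   1.        ]]), 'pose': array([[ 0.01469249,  0.99059266, -0.13605263,  0.38885996],
       [-0.9997455 ,  0.0122241 , -0.01896066,  0.02540456],
       [-0.01711917,  0.13629658,  0.99052015,  1.14809164],
       [ 0.        ,  0.        ,  0.        ,  1.        ]])}
{'intrinsics': array([[498.60869354,   0.        , 318.91160932],
       [  0.        , 498.60869354, 187.50872858],
       [  0.        ,   0.        ,   1.        ]]), 'pose': array([[ 0.97610107,  0.11870551, -0.18203215,  0.32531625],
       [-0.21698521,  0.48609069, -0.84654194, -0.93005174],
       [-0.01200506,  0.86580878,  0.50023098,  0.72325995],
       [ 0.        ,  0.        ,  0.        ,  1.        ]])}
```

```bash
sleep 3; ls pics
```

```text
side0.png
top0.png
```

View pics/top0.png

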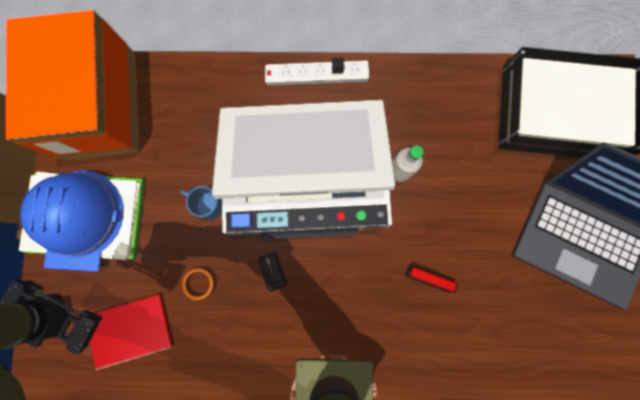

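View pics/side0.png

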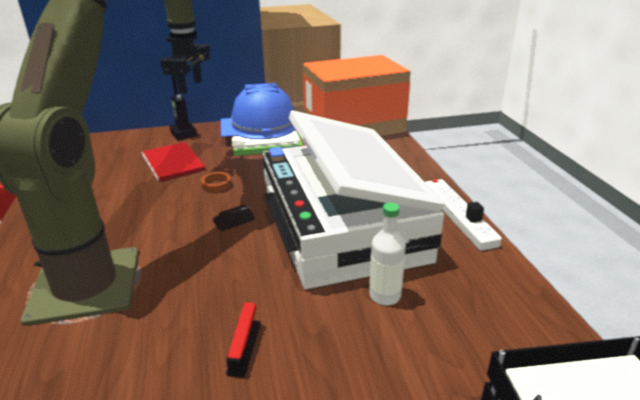

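The top view shows the keys in a row: green (361,215), red (341,216), greys (301,218), (320,217) and (380,214). The lid's front edge runs from (213,194) to (394,187), with the clips at (240,219). The side view confirms the lid is raised and the bottle stands to the right.

```bash
cat > m.py <<'E'
from h import *
def ray(name,u,v,z):
    c=r.get_calibration(name);K=np.array(c["intrinsics"]);T=np.array(c["pose"])
    d=T[:3,:3]@np.array([(u-K[0,2])/K[0,0],-(v-K[1,2])/K[1,1],-1.])
    return T[:3,3]+d*(z-T[2,3])/d[2]
def keys(name,im,P,lo=0.12):
    hsv=cv2.cvtColor(im,cv2.COLOR_BGR2HSV); out={}
    for k,a,b in(("green",(45,120,80),(75,255,255)),("red",(0,150,100),(6,255,255))):
        m=cv2.inRange(hsv,a,b); n,l,st,ce=cv2.connectedComponentsWithStats(m)
        for i in range(1,n):
            if st[i,4]<15: continue
            p=np.nanmedian(P[l==i],0)
            if lo<p[2]<0.25: out.setdefault(k,[]).append((ce[i].round(1),st[i,4],p.round(4),ray(name,*ce[i],0.146).round(4)))
    return out
E
python3 - <<'E'
from m import *
for n in("top","side"):
    z=np.load(n+"0.npz"); k=keys(n,z["im"],z["P"])
    for a in k: print(n,a,k[a])
z=np.load("top0.npz");P=z["P"]
for u,v in((301,218),(380,214)): print(ray("top",u,v,.146).round(4),P[v,u])
# lid plane from top face region
R=P[110:185,225:380].reshape(-1,3);R=R[~np.isnan(R[:,0])]
c=np.median(R,0)
for _ in range(4):
    c=R.mean(0);n=np.linalg.svd(R-c,full_matrices=False)[2][2];e=abs((R-c)@n);R=R[e<max(.004,np.percentile(e,80))]
n*=np.sign(n[2]);print("lid n",n,"angle",np.arccos(n[2]),"heading back",np.arctan2(n[1],n[0]),c,e.std())
# front edge from mask of points close to plane
Q=P.reshape(-1,3);Q=Q[(abs((Q-c)@n)<.006)&(Q[:,2]>.15)]
print(Q.min(0),Q.max(0))
for nm,(u,v) in dict(mugr=(202,201),therm=(417,152),tape=(198,284),mouse=(271,271),clips=(240,219),edgeL=(214,192),edgeR=(393,186),edgeM=(303,189)).items(): print(nm,P[v,u].round(3))
E
```

```text
top green [(array([416.1, 151.7]), np.int32(132), array([ 0.6233, -0.1809,  0.221 ]), array([ 0.6429, -0.1977,  0.146 ])), (array([360.6, 214.9]), np.int32(77), array([ 0.4813, -0.0593,  0.1468]), array([ 0.4815, -0.0585,  0.146 ]))]
top red [(array([340.5, 215.9]), np.int32(55), array([ 0.4783, -0.01  ,  0.1467]), array([ 0.4784, -0.0089,  0.146 ]))]
side green [(array([390.4, 208.8]), np.int32(147), array([ 0.6212, -0.1889,  0.221 ]), array([ 0.6648, -0.0787,  0.146 ])), (array([304.8, 214.8]), np.int32(72), array([ 0.4814, -0.0601,  0.1471]), array([ 0.4814, -0.0586,  0.146 ]))]
side red [(array([299. , 203.1]), np.int32(49), array([ 0.4779, -0.0125,  0.1472]), array([ 0.478 , -0.0097,  0.146 ]))]
[0.472  0.0886 0.146 ] [0.47161763 0.08826632 0.15053624]
[ 0.4845 -0.1062  0.146 ] [ 0.48415481 -0.1057799   0.14921315]
lid n [0.34249264 0.02048882 0.93929708] angle 0.35022050992016523 heading back 0.0597514405184172 [0.63679548 0.08611773 0.2100895 ] 0.0008411672734813454
[ 0.2109719  -0.66684678  0.15049422] [0.78092725 0.78903609 0.35700725]
mugr [0.528 0.38  0.005]
therm [ 0.622 -0.182  0.225]
tape [0.297 0.379 0.004]
mouse [0.336 0.174 0.029]
clips [0.467 0.237 0.157]
edgeL [0.519 0.278 0.25 ]
edgeR [ 0.538 -0.122  0.247]
edgeM [0.529 0.079 0.249]
```

>>> step_arm --pt "0 0 35 0 0 0 1" --pt "0 0 40 0 0 0 1" --pt "0 0 40 0 0 0 1" --pt "24 -40 0 0 0 0.05 1" --pt "24 -40 0 0 0 0.05 1" --pt "24 -40 0 0 0 0.05 1" --pt "24 -40 0 0 0 0.05 1" --pt "24 -40 0 0 0 0.05 1" --pt "24 -40 0 0 0 0.05 1" --pt "24 -40 0 0 0 0.05 1" --pt "24 -40 0 0 0 0.05 1" --pt "24 -40 0 0 0 0.05 1" --pt "24 -40 0 0 0 0.037 1" --pt "24 -40 0 0 0 0 1" --pt "24 -40 0 0 0 0 1" --pt "0 0 0 0 0 0 1" --pt "0 0 0 0 0 0 1"

```text
clock: 1.8
tool_pos: [0.5456, 0.0883, 0.3531]
eef_rot: [-0.03, 1.0, 0.0, -0.001]
contact_force: [0.0, 1.8, 0.4]
opening: 0.009
finger_force: 0.0
```

>>> step_arm --pt "2 -7 -30 0 0 0 1" --pt "0 0 -30 0 0 0 1" --pt "0 0 -30 0 0 0 1" --pt "0 0 -10 0 0 0 1" --pt "0 0 -6 0 0 0 1" --pt "0 0 -6 0 0 0 1" --pt "0 0 -6 0 0 0 1" --pt "0 0 -6 0 0 0 1"

```text
clock: 2.6
tool_pos: [0.5482, 0.0829, 0.2305]
eef_rot: [-0.031, 1.0, 0.0, 0.001]
contact_force: [-1.2, -0.4, 2.7]
opening: 0.008
finger_force: 1.2
```

Contact force is about 3 N, as expected. Continuing down to about 0.172.

>>> step_arm --pt "0 0 -7 0 0 0 1" --pt "0 0 -7 0 0 0 1" --pt "0 0 -7 0 0 0 1" --pt "0 0 -7 0 0 0 1" --pt "0 0 -7 0 0 0 1" --pt "0 0 -7 0 0 0 1" --pt "0 0 -6 0 0 0 1" --pt "0 0 -4 0 0 0 1" --pt "0 0 0 0 0 0 1"

```text
clock: 3.5
tool_pos: [0.5476, 0.0825, 0.177]
eef_rot: [-0.031, 1.0, 0.0, -0.0]
contact_force: [-0.1, 0.1, 0.6]
opening: 0.006
finger_force: 0.0
```

>>> step_arm --pt "0 0 -3 0 0 0 1" --pt "0 0 -3 0 0 0 1" --pt "0 0 -2 0 0 0 1" --pt "0 0 -2 0 0 0 1" --pt "0 0 -1 0 0 0 1" --pt "0 0 0 0 0 0 1"

```text
clock: 4.1
tool_pos: [0.5478, 0.0825, 0.1666]
eef_rot: [-0.031, 1.0, 0.0, 0.0]
contact_force: [0.4, 1.3, 0.8]
opening: 0.004
finger_force: 0.0
```

>>> step_arm --pt "0 0 -1 0 0 0 1" --pt "0 0 -1 0 0 0 1" --pt "0 0 -1 0 0 0 1" --pt "0 0 0 0 0 0 1"

```text
clock: 4.5
tool_pos: [0.548, 0.0825, 0.1654]
eef_rot: [-0.031, 1.0, -0.0, 0.001]
contact_force: [-3.6, -0.5, 14.9]
opening: 0.004
finger_force: 7.2
```

Run:
```python
from m import *
im,d,P=pts("side"); cv2.imwrite("pics/side1.png",im)
k=keys("side",im,P);print(k)
print(r.get_state()["contact_force"])
im,d,P=pts("top")
Q=P[100:200,215:395].reshape(-1,3);Q=Q[(Q[:,2]>.12)&(Q[:,2]<.2)]
print(len(Q),np.percentile(Q[:,2],[5,50,95]))
A=np.c_[Q,][abs(Q[:,2]-np.median(Q[:,2]))<.01]
print(np.linalg.lstsq(np.c_[A[:,:2],np.ones(len(A))],A[:,2],rcond=None)[0])
```

```text
{'green': [(array([390.7, 208.7]), np.int32(110), array([ 0.6218, -0.189 ,  0.2214]), array([ 0.6655, -0.0785,  0.146 ])), (array([304.8, 215.3]), np.int32(58), array([ 0.4805, -0.0631,  0.1472]), array([ 0.4809, -0.0605,  0.146 ]))], 'red': [(array([337.2, 103.8]), np.int32(28), array([0.7148, 0.5793, 0.1437]), array([0.7118, 0.565 , 0.146 ])), (array([403.5,  99.2]), np.int32(15), array([0.9558, 0.609 , 0.1239]), array([0.9351, 0.552 , 0.146 ])), (array([298.9, 203. ]), np.int32(54), array([ 0.4779, -0.0113,  0.1465]), array([ 0.4779, -0.009 ,  0.146 ]))]}
[-3.57500575 -1.03904706 14.71511909]
10216 [0.16340047 0.16654129 0.16962179]
[-0.00129403  0.00089638  0.16731581]
```

The lid is flat (slope 0.001 rad, z 0.166) and against its stop. Next: lift, then move over the green key.

>>> step_arm --pt "0 0 15 0 0 0 1" --pt "0 0 25 0 0 0 1" --pt "-13 -28 0 0 0 0 1" --pt "-13 -28 0 0 0 0 1" --pt "-13 -28 0 0 0 0 1" --pt "-14 -28 0 0 0 0 1" --pt "-14 -29 0 0 0 0 1" --pt "0 0 0 0 0 0 1" --pt "0 0 0 0 0 0 1"

```text
clock: 5.5
tool_pos: [0.481, -0.0589, 0.2038]
eef_rot: [-0.03, 1.0, 0.0, 0.001]
contact_force: [-0.2, 0.8, 0.4]
opening: 0.005
finger_force: 0.0
```

Run:
```python
from m import *
s=r.get_state();print(s["tool_pos"],s["contact_force"])
im,d,P=pts("side"); cv2.imwrite("pics/side2.png",cv2.resize(im[120:300,200:460],None,fx=3,fy=3))
print(keys("side",im,P))
im,d,P=pts("wrist"); cv2.imwrite("pics/wrist2.png",im); print(keys("wrist",im,P))
```

```text
[ 0.48101485 -0.05890961  0.2038452 ] [-0.23010831  0.80662129  0.40159853]
{'green': [(array([390.8, 208.2]), np.int32(100), array([ 0.6223, -0.1884,  0.2212]), array([ 0.6665, -0.0766,  0.146 ])), (array([304.2, 215.5]), np.int32(59), array([ 0.4792, -0.0641,  0.1472]), array([ 0.4795, -0.061 ,  0.146 ]))], 'red': [(array([404.7,  87.7]), np.int32(15), array([0.9602, 0.6078, 0.1648]), array([0.9811, 0.6609, 0.146 ])), (array([298.7, 203.3]), np.int32(44), array([ 0.477 , -0.013 ,  0.1473]), array([ 0.4771, -0.0104,  0.146 ]))]}
{'green': [(array([316.5, 215.4]), np.int32(940), array([ 0.4806, -0.0575,  0.1458]), array([ 0.4806, -0.0569,  0.146 ]))], 'red': [(array([389.9, 215.6]), np.int32(662), array([ 0.4776, -0.0082,  0.1458]), array([ 0.4776, -0.0076,  0.146 ]))]}
```

View pics/side2.png

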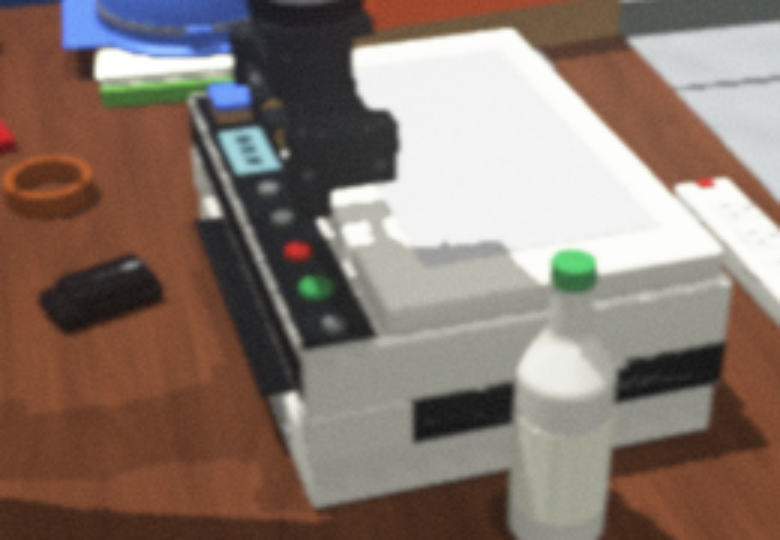

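>>> step_arm --pt "0 0 -20 0 0 0 1" --pt "0 0 -20 0 0 0 1" --pt "0 0 -10 0 0 0 1" --pt "0 0 -4 0 0 0 1" --pt "0 0 0 0 0 0 1"

```text
clock: 6.1
tool_pos: [0.4808, -0.0578, 0.1495]
eef_rot: [-0.032, 0.999, 0.0, -0.0]
contact_force: [-0.0, -0.1, -0.3]
opening: 0.006
finger_force: 0.0
```

The picture shows the lid flat and shut, with the fingertips above the green key (crop 316,287) and nothing else disturbed. I'll press in small steps.

>>> step_arm --pt "0 0 -2 0 0 0 1" --pt "0 0 -2 0 0 0 1" --pt "0 0 -1 0 0 0 1" --pt "0 0 -1 0 0 0 1" --pt "0 0 -1 0 0 0 1" --pt "0 0 0 0 0 0 1" --pt "0 0 0 0 0 0 1"

```text
clock: 6.8
tool_pos: [0.4811, -0.0585, 0.143]
eef_rot: [-0.031, 1.0, 0.0, 0.001]
contact_force: [1.2, 0.4, 2.6]
opening: 0.003
finger_force: 1.5
```

>>> step_arm --pt "0 0 -1 0 0 0 1" --pt "0 0 -1 0 0 0 1" --pt "0 0 0 0 0 0 1" --pt "0 0 0 0 0 0 1"

```text
clock: 7.2
tool_pos: [0.4812, -0.0584, 0.1422]
eef_rot: [-0.031, 1.0, -0.0, 0.001]
contact_force: [-1.5, 0.9, 17.9]
opening: 0.006
finger_force: 8.8
```

The key hit its stop at z 0.142. Releasing and drawing back.

>>> step_arm --pt "0 0 5 0 0 0 1" --pt "0 0 15 0 0 0 1" --pt "0 0 40 0 0 0 1" --pt "0 0 45 0 0 0 1" --pt "0 0 45 0 0 0 1" --pt "0 0 45 0 0 0 1" --pt "-16 40 0 0 0 0 1" --pt "-16 40 0 0 0 0 1" --pt "-16 40 0 0 0 0 1" --pt "-16 40 0 0 0 0 1" --pt "-16 40 0 0 0 0 1" --pt "-16 40 0 0 0 0 1" --pt "-16 40 0 0 0 0 1" --pt "-16 40 0 0 0 0 1" --pt "-16 40 0 0 0 0 1" --pt "-16 40 0 0 0 0 1" --pt "-16 40 0 0 0 0 1" --pt "-16 40 0 0 0 0 1" --pt "0 0 0 0 0 0 1" --pt "0 0 0 0 0 0 1"

```text
clock: 9.2
tool_pos: [0.2877, 0.4211, 0.3349]
eef_rot: [-0.032, 0.999, -0.001, -0.001]
contact_force: [0.5, -0.9, 1.1]
opening: 0.005
finger_force: 0.0
```

Run:
```python
from m import *
im,d,P=pts("top"); cv2.imwrite("pics/top3.png",im)
k=keys("top",im,P);print(k)
Q=P[110:190,225:380].reshape(-1,3);print(np.nanpercentile(Q[:,2],[2,50,98]))
for n,(a,b) in {"front":(170,180),"back":(115,125)}.items(): print(n,np.nanmedian(P[a:b,240:370,2]))
print(r.get_state()["tool_pos"])
```

```text
{'green': [(array([416.1, 151.6]), np.int32(131), array([ 0.6244, -0.1812,  0.2208]), array([ 0.643 , -0.1978,  0.146 ])), (array([360.6, 215. ]), np.int32(76), array([ 0.4813, -0.0581,  0.1471]), array([ 0.4814, -0.0585,  0.146 ]))], 'red': [(array([340.5, 215.9]), np.int32(54), array([ 0.4782, -0.0089,  0.1467]), array([ 0.4786, -0.0089,  0.146 ]))]}
[0.16312556 0.16686344 0.17053803]
front 0.167150504293474
back 0.16682372052528044
[0.28870557 0.42005183 0.33495846]
```

View pics/top3.png

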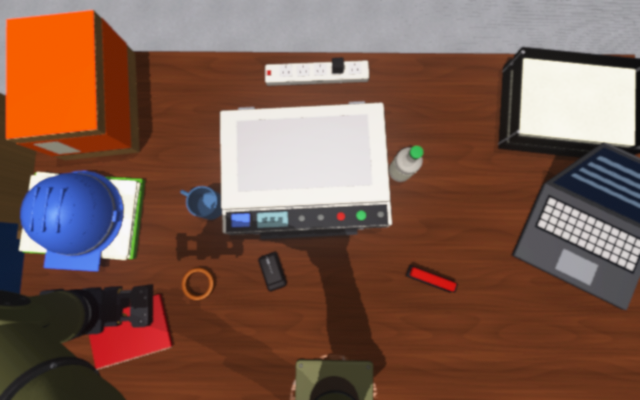

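The picture shows the lid flat and shut, the green key up at (361,215), and the loose things where they were. The hand is well clear at (135,305).

```bash
python3 -c "
from plant import r
print(r.finish_job())"
```

```text
the job is handed in; nothing more can be done
None
```

The lid is fully shut, the green start key was pressed to its stop and came back up, nothing else on the desk appears to have moved, and the job is handed in with the hand clear of the copier; no verdict was returned.

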